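# Free the ring tester's tensioner and hold it back

### The job

A rubber ring is to be slipped onto the small ring tester. Pick up the mallet and with it knock the tester's sprung lock pin fully home (the hand must not touch the pin), then set the mallet back down on the worktop clear of the tester. Then, with the fingers, push the sprung tensioner arm (a post stands on its end to push against) all the way back past its ratchet click to about its stop and finish holding it there; do not let go at the end, and leave the jars and the rubber disc where they stand.

Things in the scene. Friction and masses are not known exactly. Their poses are not given: they have to be found in the camera images.
- rig: Ring tester, screwed down: grey base plate 190 x 280 x 12 mm, spanning x -75 to +115, y -135 to +145 mm about the origin, which is at worktop height. Near its +y side stand two pulleys: a fixed one at (90, 118) mm, r 16, 66 mm high, and one on the end of the tensioner arm. At -y, between two dark rails, is the pawl (all below 40 mm).
- pivot (a point): On the arm's upright hinge axis, at rig (0, -30) mm, worktop height; axes as the rig's. The axle reaches 56 mm up. The arm is a steel bar 20 mm wide, 32 to 42 mm above the worktop, that points from here along (-sin(0.3 - q), cos(0.3 - q)) in the rig frame, q being joint tension_angle; so its end swings back toward rig +x.
- tension_angle (a joint): Arm angle q, rad: 0 at rest, grows as it swings back (clockwise from above). A spring pulls it to 0: 2 N at the post at 0, 5.5 N at the stop, 1 N more at the tooth. With the lock pin up the bar hits it at 0.28. The pawl clicks in by 0.46; let go, the arm falls back onto the pawl at 0.44. Stop 0.62. At the end it must be held beyond 0.52, off the pawl.
- tensioner: The tensioner arm: its origin lies on the hinge axis at worktop height, and its own +y points along the arm. At 155 mm along +y stands the post to be pushed, plain round steel, 16 mm across, from 60 to 100 mm above the worktop, over a pulley of radius 18 mm (44 to 60 mm high).
- post_top (a point): Centre of the top of that post, 155 mm from the pivot, 100 mm above the worktop.
- pin_depth (a joint): How far the lock pin is driven in, m: at the start 0 to 0.003 (standing up), 0.014 fully home. About 7 N moves it; a light spring is inside, but a stiff detent keeps it wherever it is driven.
- lock_pin: Steel head of the lock pin, 16 mm across, 14 mm tall, in a dark guide tube (r 13.5, top 24 mm above the worktop) at rig (16, 48) mm. Its origin lies on its axis, 42 mm below its top.
- pin_top (a point): Centre of the pin's flat top: 42 mm above the worktop when the joint is 0, 28 mm when fully home, so 4 mm proud of the tube and 4 mm below the arm's bar.
- pawl (a joint): How far the sprung ratchet pawl is pushed out, m: 0 at rest; rides out to 0.007 over the tooth and snaps back to 0 at the click.
- mallet: Mallet of 0.32 kg, standing upright on its head: black rubber head, an upright cylinder 44 mm across and 80 mm tall, whose flat lower end is the striking face. Origin: centre of that face. A straight wooden handle along its own -x, from 16 to 144 mm from the head's axis, 16 mm wide (y), 22 mm high, its middle 40 mm above the face.
- jar_near: Square jar with black lid, 62 x 62 x 104 mm, leave alone. Origin at the underside's centre.
- jar_far: Another such jar, 62 x 62 x 104 mm, leave alone. Origin at the underside's centre.
- rubber_disc: Flat black rubber disc between robot and tester, 80 mm across, 12 mm thick, leave alone. Origin at the underside's centre.

How it is judged:
On the way, in this order (a step that is already met when the one before it is completed fails the run):
1. the lock pin is driven home (at least 12 of 14 mm) by the mallet held in the hand, clear of the worktop (value of joint pin_depth above 0.012 m and contact force between the fingers and mallet above 2 N and height (world z) of mallet above 0.015 m), for 0.1 s.
2. the mallet is set down on the worktop, let go and not touching the tester (height (world z) of mallet below 0.03 m and contact force between each of the fingers, the arm and mallet below 0.1 N and contact force between mallet and rig below 0.1 N and linear speed of mallet below 0.05 m/s), for 0.2 s.
3. the arm is pushed past the ratchet click, and the pawl has snapped back (value of joint tension_angle above 0.47 rad and value of joint pawl below 0.002 m), for 0.1 s.
At the end, for the whole second after the job is handed in: The arm is held by the fingers (over 1.5 N) beyond 0.52 rad (stop at 0.62), past the click with the pawl snapped back (within 2 mm), the lock pin still at least 12 mm in, the mallet resting on the worktop, untouched and not touching the tester (all of step 2 and value of joint tension_angle above 0.52 rad and value of joint pawl below 0.002 m and contact force between the fingers and tensioner above 1.5 N and value of joint pin_depth above 0.012 m); the arm keeps its last pose, push and grip.
It fails at once if the hand touches the lock pin (contact force between any of the fingers, the arm and lock_pin above 0.5 N).
It fails at once if a jar or the rubber disc is shifted by more than 30 mm or a jar tipped (distance of any of jar_near, jar_far, rubber_disc from where it was at the start of the episode above 0.03 m or angle between any of jar_near, jar_far's own z axis and vertical above 0.4 rad).
It also fails if it takes over 51 s, if anything falls off the work surface, if the arm or the gripper's body presses on something with over 40 N, if the wrist force passes 120 N, or if a joint passes its speed limit or range.

### The arm

A 6-joint arm with a two-finger parallel gripper is mounted at the origin on the work surface; the furniture and walls round the work are solid. World frame = base frame: x ahead of the robot, y to its left, z up, the work surface at z = 0. Lengths are in m, angles in rad, forces in N, time in s.
With the tool pointing down it reaches from about 0.3 to 0.85 m from the base axis. Payload 5.4 kg.
Tool frame: the origin (TCP) lies at the very end of the fingers, on their centre line; the grasp point (between the pads) lies 19 mm behind it; z points along the fingers, y is the line along which they close (so a half turn about z gives the same grasp; the last joint's range is limited). The gripper opens to 85 mm and grips with 20 to 120 N. Pads are 22 mm wide; open, the fingers measure 114 mm over their backs; the gripper's body (76 mm by 85 mm) begins 54 mm behind the grasp point. The pads swing forward as they close: fully open they stand 13 mm farther back than shut.
Start: joints at [1.003, 0.158, 1.597, -0, 1.386, -0.21], TCP at [0.201, 0.539, 0.231] pointing down, gripper open.
Joint ranges: [-2.91, 2.91], [-0.94, 2.29], [0.18, 2.7], [-1.29, 4.43], [0.17, 2.64], [-3, 3]. Speed limits (rad/s): [2.57, 2.57, 3.14, 3.14, 3.14, 3.14].

### API

Orientations are given as a 3x3 rotation matrix whose columns are the frame's x, y, z axes.
In Python, from plant import ctrl gives the robot as it stands. The module is installed in compiled form; this text tells all that it offers.
- The arm moves only by the shell command python3 -m inch 'ROWS'. ROWS is JSON, a list of rows, each an object with "travel": the shift along the tool's x, y, z in mm, a list of three; "spin": the turn about the tool's z in degrees; "gripper": the opening, from 0 (shut) to 1 (fully open). In form: [{"travel": [x, y, z], "spin": spin, "gripper": gripper}, ...]. A call has 1 to 8 rows; each row is the pose to reach, as a shift and turn from the pose commanded when the call began, along the tool's axes at that moment; what a row does not reach only later rows make up. A row lasts 1/8 s, in which the tool goes at most 62.5 mm and 10.7 degrees, less where a joint would pass 70% of its speed; a pose out of reach is approached as far as the arm can. A call with a gripper value outside its range is refused whole. The fingers move at their own pace and stop on an object; the grip force is fixed at half the most. Time passes only in rows, so rows that repeat a pose let the fingers close. It gives the time, the measured TCP pose, the force, the opening and the grip force at its end, in the units of the state.
- ctrl.get_state(): the state, without advancing time (a new reading comes with each control period).
- ctrl.snapshot(name): name is "scene" or "top" or "wrist"; returns the picture (420x560x3 uint8, red, green, blue); there is no depth.
- ctrl.get_calibration(name): a dict with "intrinsics" (3x3 intrinsics, pixels), "position" and "attitude" of the camera in the world. Camera axes: x right, y down, z forward; pixel columns grow to the right and rows downward; lengths in m; the calibration is good to about 2 mm. The wrist camera is an equidistant fisheye: a pixel r from the principal point sees the ray r / f radians off the axis. A picture is of the moment at which its call begins: read the wrist's pose just before it. get_calibration takes no time and is no camera call; for the wrist camera it gives the pose at the moment of the call.
- ctrl.sign_off(): hands the job in; it is judged then, once.
The state is a dict: "clock": time; "q": joint angles; "joint_vel": joint speeds; "tau": joint torques, N m; "tool_pos": TCP position; "ee_rot": TCP orientation; "ft_force": force on the tool from outside, world axes, zero at the start; "wrist_torque": the same for the moment, N m; "width": opening from 0.0 (shut) to 1.0 (fully open); "grasp_force": force on a finger pad.
Only numpy, scipy, OpenCV 4.12 (cv2) and the standard library are available. Lean on these libraries where they do the work, as an engineer would, in place of code of your own. Each camera call takes 0.05 s, during which the arm holds its last target. There are 200 camera calls.

## Working session

There is one attempt and no reset: what is moved stays moved. The work goes in short steps, Python scripts to look and compute and a shell command to move; the robot and the scene stay as the last step left them, time stands still between calls to the robot, and variables do not carry over. Pictures are saved under pics/ and viewed, at most 10 in all, crops included, and the job is handed in when it is done.

```bash
mkdir -p pics
python3 - <<'E'
from plant import ctrl
import cv2,json
for n in("scene","top"):
    im=ctrl.snapshot(n); cv2.imwrite(f"pics/{n}0.png",cv2.resize(im[:,:,::-1],(800,600),interpolation=cv2.INTER_CUBIC))
    cv2.imwrite(f"pics/{n}0raw.png",im[:,:,::-1])
    print(n,ctrl.get_calibration(n))
s=ctrl.get_state();print(s)
E
```

```text
scene {'intrinsics': array([[394.87901957,   0.        , 273.82300177],
       [  0.        , 394.87901957, 214.76950195],
       [  0.        ,   0.        ,   1.        ]]), 'position': array([ 0.22628396, -0.71634205,  0.54318417]), 'attitude': array([[ 0.89502826, -0.21814579,  0.38902035],
       [-0.44548486, -0.47953947,  0.75603249],
       [ 0.02162531, -0.84997312, -0.52638203]])}
top {'intrinsics': array([[442.16940801,   0.        , 268.39719367],
       [  0.        , 442.16940801, 203.18967764],
       [  0.        ,   0.        ,   1.        ]]), 'position': array([ 0.47762948, -0.09380772,  0.98634345]), 'attitude': array([[-0.01999885, -0.99775713,  0.06388072],
       [-0.99975472,  0.0205652 ,  0.00822042],
       [-0.0095157 , -0.06370065, -0.99792368]])}
{'clock': 0.1, 'q': array([ 1.00287397e+00,  1.59001757e-01,  1.59811043e+00, -6.96010129e-06,
        1.38622798e+00, -2.10094067e-01]), 'joint_vel': array([ 2.07386912e-03, -1.92014342e-03, -4.84743964e-03,  9.01287297e-04,
       -6.35557941e-04,  1.04510216e-06]), 'tau': array([-4.73005093e-04, -3.96994293e+01, -3.32336390e+01, -3.02110393e-04,
        4.27008941e-03,  2.72057986e-05]), 'tool_pos': array([0.20110388, 0.53809707, 0.23040447]), 'ee_rot': array([[-9.36659938e-01,  3.50238902e-01, -9.34186269e-04],
       [ 3.50239965e-01,  9.36658842e-01, -1.47686728e-03],
       [ 3.57757455e-04, -1.71051178e-03, -9.99998473e-01]]), 'ft_force': array([ 0.27091975, -0.06811404, -0.49793709]), 'wrist_torque': array([-0.02604696, -0.02727336, -0.00174805]), 'grasp_force': 0.0, 'width': 1.0015323882954594}
```

View pics/top0.png

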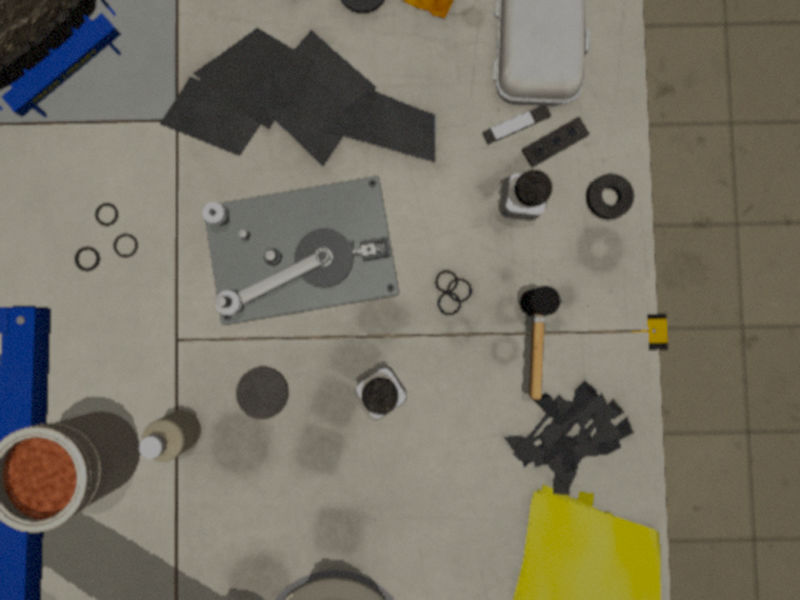

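View pics/scene0.png

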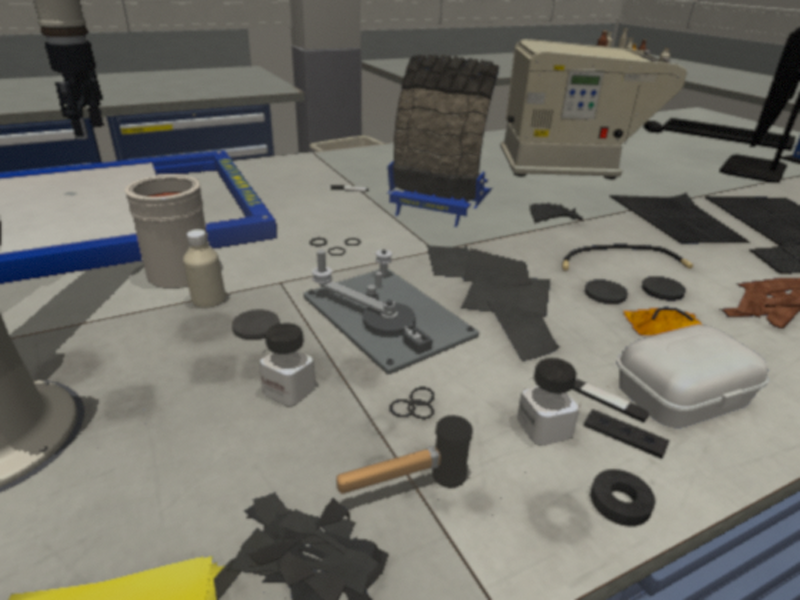

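The top view shows the rig's arm, with the post at (228,300), pivot (323,257), pin (271,256) and fixed pulley (214,213). The mallet head is at (540,300) with its handle running to (537,397), and the jars are at (381,392) and (528,190). I'll enlarge the rig and the mallet.

Run:
```python
import cv2,numpy as np
im=cv2.imread("pics/top0raw.png")
a=cv2.resize(im[118:232,138:288],None,fx=5,fy=5,interpolation=cv2.INTER_CUBIC)
cv2.imwrite("pics/rigcrop.png",a)
b=cv2.resize(im[190:290,330:450],None,fx=5,fy=5,interpolation=cv2.INTER_CUBIC)
cv2.imwrite("pics/malcrop.png",b)
```

```text
(no output)
```

View pics/rigcrop.png

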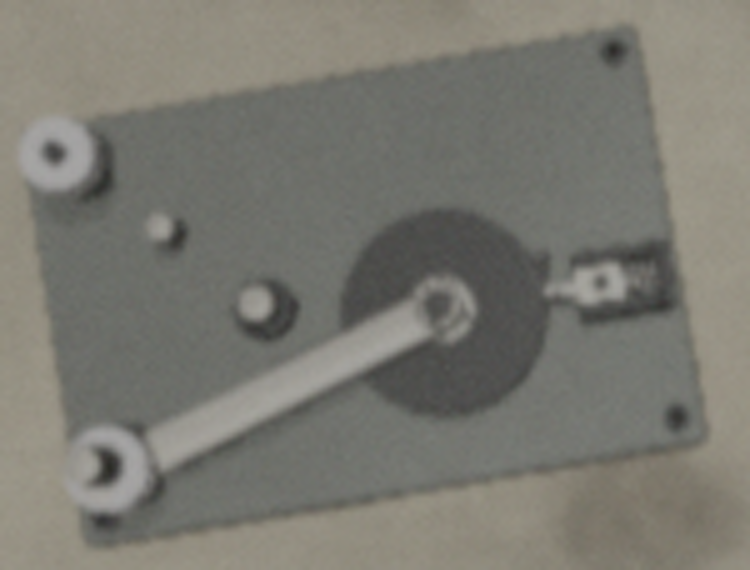

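View pics/malcrop.png

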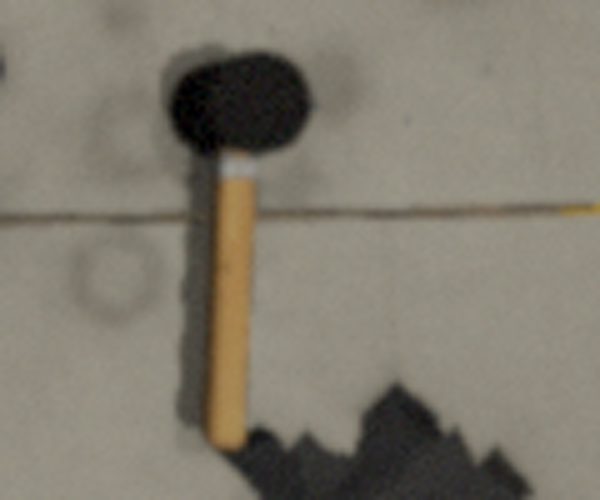

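```bash
cat > h.py <<'E'
import numpy as np
from plant import ctrl
def w(n,u,v,z):
    c=ctrl.get_calibration(n);K,p,R=c["intrinsics"],c["position"],c["attitude"]
    d=R@np.linalg.solve(K,[u,v,1.]); return p+d*(z-p[2])/d[2]
E
python3 - <<'E'
from h import *
from scipy.optimize import least_squares
o=np.array([138,118])
P=[((115,-135,12),(633,28)),((-75,-135,12),(707,437)),((-75,145,12),(93,547)),((90,118,66),(60,157)),((16,48,42),(256,303)),((0,-30,56),(445,308)),((-45.8,118.1,100),(88,465))]
X=np.array([p[0][:2] for p in P])/1e3
W=np.array([w("top",*(np.array(p[1])/5+o),p[0][2]/1e3)[:2] for p in P])
def T(t,X):
    c,s=np.cos(t[2]),np.sin(t[2]);return X@np.array([[c,s],[-s,c]])+t[:2]
f=least_squares(lambda t:(T(t,X)-W).ravel(),[.5,0,0],loss="soft_l1",f_scale=.002)
print("rig",f.x,"\nres mm",np.round((T(f.x,X)-W)*1e3,1))
print("pin",T(f.x,np.array([[.016,.048]])),"pivot",T(f.x,np.array([[0,-.03]])))
for q in(0,.3,.47,.55,.6):
    print(q,T(f.x,np.array([[-np.sin(.3-q)*.155,-.03+np.cos(.3-q)*.155]])))
m=np.array([330,190])
for k,u,v,z in(("end",226,445,.04),("start",234,155,.04),("base",219,105,0),("top",257,103,.08)):
    print(k,w("top",u/5+m[0],v/5+m[1],z))
for k,u,v in(("jarnear",381,395),("jarfar",532,188)): print(k,w("top",u*.7,v*.7,.104))
print("disc",w("top",262*.7,392*.7,.012))
E
```

```text
rig [0.58602741 0.03189736 0.15688038] 
res mm [[ 2.4 -2.6]
 [-1.6 -3.2]
 [-2.3  1.6]
 [ 1.2  1.5]
 [-0.3 -1.5]
 [ 1.7  1.8]
 [-1.   0.7]]
pin [[0.59433152 0.0818077 ]] pivot [[0.59071454 0.00226578]]
0 [[0.5223362  0.14136791]]
0.3 [[0.56649771 0.1553623 ]]
0.47 [[0.59274803 0.15725244]]
0.55 [[0.60512723 0.15659424]]
0.6 [[0.61282243 0.15568104]]
end [ 0.37279198 -0.30882192  0.04      ]
start [ 0.49536001 -0.3165656   0.04      ]
base [ 0.51849848 -0.32010664  0.        ]
top [ 0.51568552 -0.31729917  0.08      ]
jarnear [ 0.38885029 -0.08027445  0.104     ]
jarfar [ 0.67437692 -0.29906139  0.104     ]
disc [0.38762503 0.10342553 0.012     ]
```

```bash
cat >> h.py <<'E'
def go(x,y,z,yaw=None):
    "travel/spin for target TCP; yaw = world angle of tool x, deg"
    s=ctrl.get_state();R=s["ee_rot"];c=np.degrees(np.arctan2(R[1,0],R[0,0]))
    sp=0 if yaw is None else -((yaw-c+180)%360-180)
    print("travel",np.round(R.T@(np.array([x,y,z])-s["tool_pos"])*1e3,1),"spin",round(sp,1),"yaw",round(c,1),"q6",round(s["q"][5],2),"t",s["clock"])
E
python3 -c "
from h import *
go(.468,-.315,.33,176.5);go(.468,-.315,.15,176.5)"
```

```text
travel [-548.7 -705.8  -98.6] spin -17.0 yaw 159.5 q6 -0.21 t 0.1
travel [-548.8 -705.4   81.4] spin -17.0 yaw 159.5 q6 -0.21 t 0.1
```

```bash
python3 -m inch '[{"travel":[0,0,-60],"spin":0,"gripper":1},{"travel":[-40,-20,-100],"spin":0,"gripper":1},{"travel":[-85,-65,-100],"spin":-5,"gripper":1},{"travel":[-125,-110,-100],"spin":-10,"gripper":1},{"travel":[-165,-155,-100],"spin":-17,"gripper":1},{"travel":[-205,-200,-100],"spin":-17,"gripper":1},{"travel":[-245,-245,-100],"spin":-17,"gripper":1},{"travel":[-285,-290,-100],"spin":-17,"gripper":1}]'; python3 -c "
from h import *
go(.468,-.315,.33,176.5);go(.468,-.315,.15,176.5)"
```

```text
clock: 1.1
tool_pos: [0.3669, 0.1653, 0.331]
ee_rot: [[-0.998, 0.061, 0.0], [0.061, 0.998, 0.0], [-0.0, 0.0, -1.0]]
ft_force: [1.1, -0.6, 0.3]
width: 1.002
grasp_force: 0.0
travel [-130.1 -473.3    1. ] spin 0.0 yaw 176.5 q6 -1.39 t 1.1
travel [-130.1 -473.3  181. ] spin 0.0 yaw 176.5 q6 -1.39 t 1.1
```

```bash
python3 -m inch '[{"travel":[-16,-59,0],"spin":0,"gripper":1},{"travel":[-32,-118,0],"spin":0,"gripper":1},{"travel":[-49,-177,0],"spin":0,"gripper":1},{"travel":[-65,-236,10],"spin":0,"gripper":1},{"travel":[-81,-295,40],"spin":0,"gripper":1},{"travel":[-97,-350,70],"spin":0,"gripper":1},{"travel":[-113,-405,100],"spin":0,"gripper":1},{"travel":[-130,-455,130],"spin":0,"gripper":1}]';  python3 -m inch '[{"travel":[0,-18,50],"spin":0,"gripper":1},{"travel":[0,-18,50],"spin":0,"gripper":1},{"travel":[0,-18,50],"spin":0,"gripper":1}]'
python3 - <<'E'
from h import *
import cv2
go(.468,-.315,.08,176.5)
c=ctrl.get_calibration("wrist");print(c)
im=ctrl.snapshot("wrist")
cv2.imwrite("pics/wr1.png",cv2.resize(im[:,:,::-1],(800,600),interpolation=cv2.INTER_CUBIC))
E
```

```text
clock: 2.1
tool_pos: [0.4669, -0.2899, 0.2041]
ee_rot: [[-0.998, 0.062, 0.0], [0.062, 0.998, 0.0], [-0.0, 0.0, -1.0]]
ft_force: [-0.5, 0.6, 1.4]
width: 0.999
grasp_force: 0.0
clock: 2.48
tool_pos: [0.4663, -0.3058, 0.1566]
ee_rot: [[-0.998, 0.061, 0.001], [0.061, 0.998, -0.001], [-0.001, -0.001, -1.0]]
ft_force: [0.1, 0.3, 0.4]
width: 1.004
grasp_force: 0.0
travel [-2.1 -9.  76.6] spin 0.0 yaw 176.5 q6 -2.31 t 2.475
{'intrinsics': array([[325.1922621 ,   0.        , 280.59324227],
       [  0.        , 325.1922621 , 211.76340342],
       [  0.        ,   0.        ,   1.        ]]), 'position': array([ 0.38746082, -0.30131426,  0.2993275 ]), 'attitude': array([[ 0.06055359,  0.94957174,  0.30764716],
       [ 0.99816434, -0.0572645 , -0.01971636],
       [-0.00110484,  0.30827632, -0.95129622]])}
```

View pics/wr1.png

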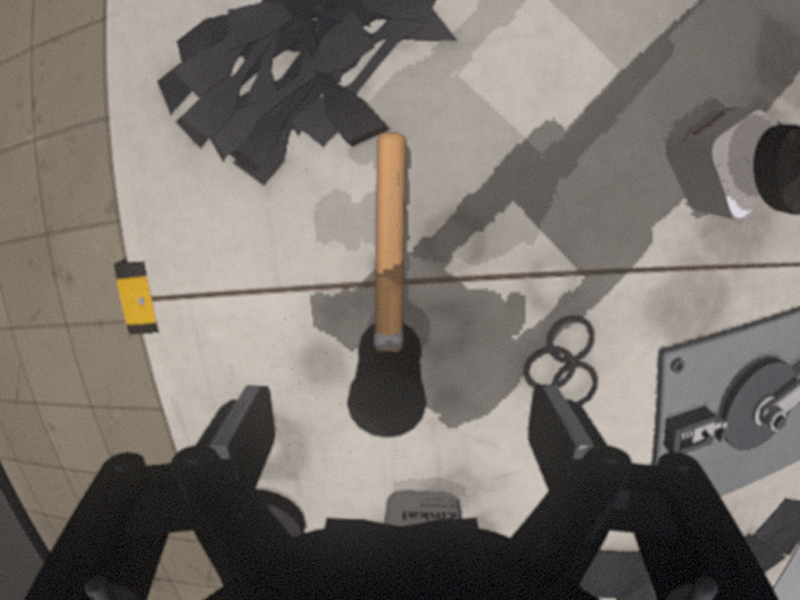

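The wrist view shows the handle running from (392,140) to (389,340) and the head top near (387,395). The fingers are centred at about x=400, so the handle lies a little to the left (-y). I'll work out the exact offset.

```bash
cat >> h.py <<'E'
def ww(u,v,z,c=None):
    c=c or ctrl.get_calibration("wrist");K=c["intrinsics"]
    a=(np.array([u,v])-K[:2,2])/K[0,0];r=np.hypot(*a)
    d=c["attitude"]@np.r_[np.sin(r)*a/r,np.cos(r)];p=c["position"]
    return p+d*(z-p[2])/d[2]
E
python3 - <<'E'
from h import *
s=.7
for u,v in((391,136),(391,200),(389,340)): print(ww(u*s,v*s,.049))
print("base",ww(387*s,436*s,.08))
p=ctrl.get_state();print(p["tool_pos"])
E
```

```text
[ 0.37650725 -0.30659465  0.049     ]
[ 0.41112623 -0.30876675  0.049     ]
[ 0.49205469 -0.31526998  0.049     ]
base [ 0.53841069 -0.31890296  0.08      ]
[ 0.46688728 -0.30610939  0.15755031]
```

```bash
python3 -m inch '[{"travel":[0,-7,30],"spin":0,"gripper":1},{"travel":[0,-7,70],"spin":1,"gripper":1},{"travel":[0,-7,100],"spin":1,"gripper":1},{"travel":[0,-7,100],"spin":1,"gripper":1}]'; python3 -c "
from h import *
go(.468,-.313,.024,175.8)"
```

```text
clock: 3.02
tool_pos: [0.4652, -0.3118, 0.0552]
ee_rot: [[-0.997, 0.077, -0.001], [0.077, 0.997, 0.001], [0.001, 0.001, -1.0]]
ft_force: [-0.2, 0.3, 0.2]
width: 1.001
grasp_force: 0.0
travel [-2.9 -1.  31.2] spin -0.2 yaw 175.6 q6 -2.3 t 3.025
```

```bash
python3 -m inch '[{"travel":[-3,-1,20],"spin":0,"gripper":1},{"travel":[-3,-1,31],"spin":0,"gripper":1},{"travel":[-3,-1,31],"spin":0,"gripper":0},{"travel":[-3,-1,31],"spin":0,"gripper":0},{"travel":[-3,-1,31],"spin":0,"gripper":0},{"travel":[-3,-1,31],"spin":0,"gripper":0},{"travel":[-3,-1,31],"spin":0,"gripper":0}]';python3 -m inch '[{"travel":[0,0,-15],"spin":0,"gripper":0},{"travel":[0,0,-50],"spin":0,"gripper":0},{"travel":[0,0,-100],"spin":0,"gripper":0},{"travel":[0,0,-140],"spin":0,"gripper":0},{"travel":[0,0,-140],"spin":0,"gripper":0}]'
python3 - <<'E'
from h import *
import cv2
go(.468,-.313,.024)
print(ctrl.get_calibration("wrist")["position"])
im=ctrl.snapshot("wrist")
cv2.imwrite("pics/wr2.png",cv2.resize(im[:,:,::-1],(800,600),interpolation=cv2.INTER_CUBIC))
E
```

```text
clock: 3.9
tool_pos: [0.4686, -0.3145, 0.0249]
ee_rot: [[-0.997, 0.079, 0.001], [0.079, 0.997, -0.0], [-0.001, -0.0, -1.0]]
ft_force: [-1.0, 1.4, 4.9]
width: 0.179
grasp_force: 60.5
clock: 4.53
tool_pos: [0.47, -0.3161, 0.1684]
ee_rot: [[-0.997, 0.078, 0.005], [0.078, 0.997, -0.006], [-0.006, -0.006, -1.0]]
ft_force: [-0.0, -0.9, -4.2]
width: 0.181
grasp_force: 59.4
travel [  3.1   3.8 144.4] spin 0 yaw 175.5 q6 -2.3 t 4.525
[ 0.39059056 -0.30945486  0.31075748]
```

View pics/wr2.png

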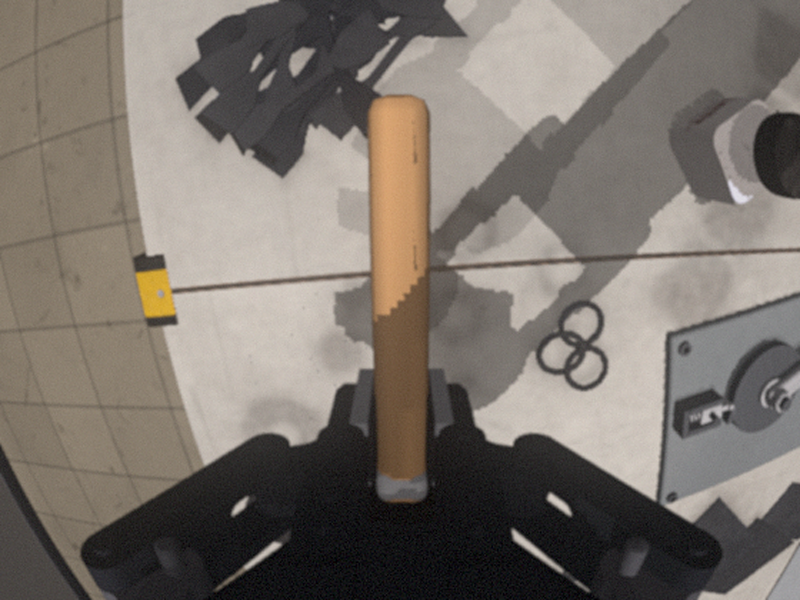

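The mallet is held square, with the handle end at (400,97) and the ferrule by the palm. I'll check its pitch and work out the strike position.

Run:
```python
from h import *
for z in (.18,.195,.21): print(z,ww(400*.7,97*.7,z), "pred end x",.470-.0955)
go(.5486,.0857,.17,175.6)
```

```text
0.18 [ 0.37325139 -0.30786727  0.18      ] pred end x 0.37449999999999994
0.195 [ 0.37518699 -0.30795765  0.195     ] pred end x 0.37449999999999994
0.21 [ 0.37712259 -0.30804803  0.21      ] pred end x 0.37449999999999994
travel [-48.3 405.5  -5.3] spin -0.1 yaw 175.5 q6 -2.3 t 4.575
```

```bash
python3 -m inch '[{"travel":[-4,30,0],"spin":0,"gripper":0},{"travel":[-11,90,0],"spin":0,"gripper":0},{"travel":[-18,150,0],"spin":0,"gripper":0},{"travel":[-25,210,0],"spin":0,"gripper":0},{"travel":[-32,270,0],"spin":0,"gripper":0},{"travel":[-39,330,0],"spin":0,"gripper":0},{"travel":[-45,380,0],"spin":0,"gripper":0},{"travel":[-48,405,0],"spin":0,"gripper":0}]';python3 -m inch '[{"travel":[0,0,0],"spin":0,"gripper":0},{"travel":[0,0,0],"spin":0,"gripper":0},{"travel":[0,0,0],"spin":0,"gripper":0}]'
python3 - <<'E'
from h import *
import cv2
go(.5486,.0857,.168,175.6)
im=ctrl.snapshot("scene")
cv2.imwrite("pics/sc2.png",cv2.resize(im[150:270,190:350,::-1],(800,600),interpolation=cv2.INTER_CUBIC))
E
```

```text
clock: 5.58
tool_pos: [0.5458, 0.0885, 0.161]
ee_rot: [[-0.997, 0.076, -0.006], [0.076, 0.997, 0.001], [0.006, 0.0, -1.0]]
ft_force: [0.1, -0.7, -3.6]
width: 0.17
grasp_force: 59.5
clock: 5.95
tool_pos: [0.5474, 0.0847, 0.1634]
ee_rot: [[-0.997, 0.08, -0.002], [0.08, 0.997, -0.0], [0.002, -0.0, -1.0]]
ft_force: [0.3, 0.9, -4.1]
width: 0.176
grasp_force: 59.5
travel [-1.1  1.1 -4.6] spin -0.2 yaw 175.4 q6 -1.56 t 5.95
```

View pics/sc2.png

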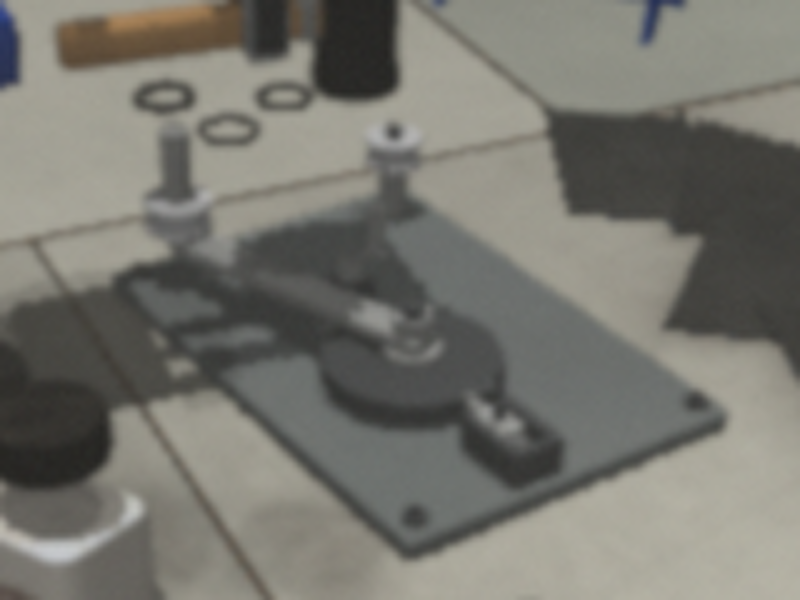

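The crop shows the mallet level, with its face at about (357,85), above and clear of the post at (172,130). Lowering it now.

```bash
python3 -m inch '[{"travel":[-1,1,25],"spin":0,"gripper":0},{"travel":[-1,1,55],"spin":0,"gripper":0},{"travel":[-1,1,80],"spin":0,"gripper":0},{"travel":[-1,1,88],"spin":0,"gripper":0},{"travel":[-1,1,88],"spin":0,"gripper":0},{"travel":[-1,1,88],"spin":0,"gripper":0}]'; python3 -c "
from h import *
go(.5486,.0857,.053,175.6)"
```

```text
clock: 6.75
tool_pos: [0.5502, 0.0864, 0.0777]
ee_rot: [[-0.997, 0.079, 0.003], [0.079, 0.997, -0.0], [-0.003, 0.0, -1.0]]
ft_force: [0.8, 0.6, -2.8]
width: 0.177
grasp_force: 59.4
travel [ 1.6 -0.8 24.7] spin -0.1 yaw 175.5 q6 -1.55 t 6.75
```

```bash
python3 -m inch '[{"travel":[1,-1,5],"spin":0,"gripper":0},{"travel":[1,-1,10],"spin":0,"gripper":0},{"travel":[1,-1,14],"spin":0,"gripper":0},{"travel":[1,-1,18],"spin":0,"gripper":0},{"travel":[1,-1,18],"spin":0,"gripper":0}]'; python3 -m inch '[{"travel":[0,0,3],"spin":0,"gripper":0},{"travel":[0,0,6],"spin":0,"gripper":0},{"travel":[0,0,6],"spin":0,"gripper":0}]'
```

```text
clock: 7.38
tool_pos: [0.5482, 0.0856, 0.0582]
ee_rot: [[-0.997, 0.078, 0.0], [0.078, 0.997, -0.0], [-0.0, -0.0, -1.0]]
ft_force: [-0.7, 0.0, -1.4]
width: 0.176
grasp_force: 59.9
clock: 7.75
tool_pos: [0.5482, 0.0857, 0.0529]
ee_rot: [[-0.997, 0.078, 0.0], [0.078, 0.997, -0.0], [-0.0, -0.0, -1.0]]
ft_force: [-3.7, -0.2, 5.9]
width: 0.17
grasp_force: 60.9
```

```bash
for i in 1 ; do python3 -m inch '[{"travel":[0,0,2],"spin":0,"gripper":0},{"travel":[0,0,4],"spin":0,"gripper":0},{"travel":[0,0,4],"spin":0,"gripper":0}]'; done; python3 -m inch '[{"travel":[0,0,3],"spin":0,"gripper":0},{"travel":[0,0,3],"spin":0,"gripper":0}]'
```

```text
clock: 8.12
tool_pos: [0.5482, 0.0859, 0.0516]
ee_rot: [[-0.997, 0.078, -0.001], [0.078, 0.997, -0.0], [0.001, -0.0, -1.0]]
ft_force: [-15.7, 1.0, 27.2]
width: 0.177
grasp_force: 64.3
clock: 8.38
tool_pos: [0.5471, 0.086, 0.0485]
ee_rot: [[-0.997, 0.078, -0.003], [0.078, 0.997, -0.0], [0.003, -0.0, -1.0]]
ft_force: [-20.6, 0.4, 30.1]
width: 0.177
grasp_force: 66.7
```

```bash
python3 -m inch '[{"travel":[0,0,-10],"spin":0,"gripper":0},{"travel":[0,0,-40],"spin":0,"gripper":0},{"travel":[0,0,-85],"spin":0,"gripper":0},{"travel":[0,-40,-118],"spin":0,"gripper":0},{"travel":[0,-90,-118],"spin":0,"gripper":0},{"travel":[0,-140,-118],"spin":0,"gripper":0},{"travel":[0,-170,-118],"spin":0,"gripper":0},{"travel":[0,-170,-118],"spin":0,"gripper":0}]'
python3 - <<'E'
from h import *
import cv2
go(.4686,-.3145,.168,175.6)
a=ctrl.snapshot("scene")[150:270,190:350,::-1]
b=ctrl.snapshot("wrist")[:,:,::-1]
cv2.imwrite("pics/w3raw.png",b)
cv2.imwrite("pics/sc3.png",np.hstack([cv2.resize(a,(420,560)[::-1] if 0 else (400,300),interpolation=cv2.INTER_CUBIC),cv2.resize(b,(400,300),interpolation=cv2.INTER_AREA)]))
E
```

```text
clock: 9.38
tool_pos: [0.5341, -0.0857, 0.1624]
ee_rot: [[-0.997, 0.082, -0.001], [0.082, 0.997, 0.0], [0.001, 0.0, -1.0]]
ft_force: [-0.8, 1.0, -3.4]
width: 0.176
grasp_force: 61.6
travel [  46.6 -233.4   -5.6] spin -0.3 yaw 175.3 q6 -1.87 t 9.375
```

View pics/sc3.png

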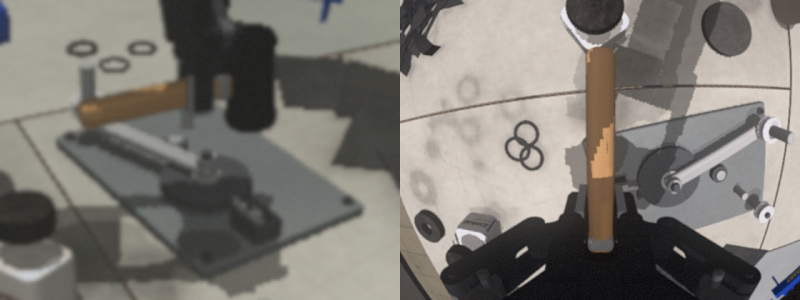

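Run:
```python
from h import *
import cv2
t=ctrl.snapshot("top")[:,:,::-1]; t0=cv2.imread("pics/top0raw.png"); b=cv2.imread("pics/w3raw.png")
f=lambda im,x,y,n:cv2.resize(im[y-n:y+n,x-n:x+n],(260,260),interpolation=cv2.INTER_CUBIC)
px,py=int((718-400)*1.4),int(173*1.4)
cv2.imwrite("pics/pin.png",np.hstack([f(t0,190,180,13),f(t,190,180,13),f(b,px,py,22)]))
```

```text
(no output)
```

View pics/pin.png

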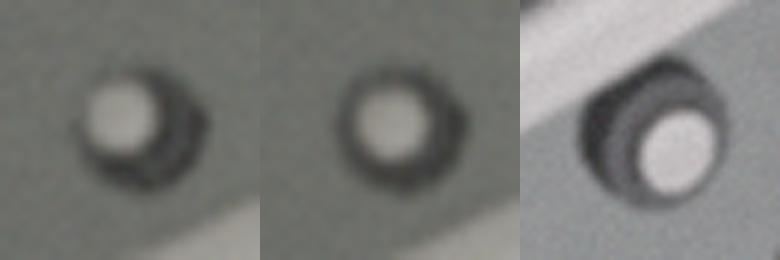

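The pin's bright top moved from (121,116) to (132,123) in the top crops, about 1.3 px or roughly 14 mm down, so it is fully home. Next I'll return the mallet to where it stood.

```bash
python3 -m inch '[{"travel":[8,-40,0],"spin":0,"gripper":0},{"travel":[18,-95,0],"spin":0,"gripper":0},{"travel":[29,-150,0],"spin":0,"gripper":0},{"travel":[39,-200,0],"spin":0,"gripper":0},{"travel":[46,-233,0],"spin":0,"gripper":0},{"travel":[46,-233,40],"spin":0,"gripper":0},{"travel":[46,-233,90],"spin":0,"gripper":0},{"travel":[46,-233,115],"spin":0,"gripper":0}]';python3 -m inch '[{"travel":[0,0,4],"spin":0,"gripper":0},{"travel":[0,0,8],"spin":0,"gripper":0},{"travel":[0,0,12],"spin":0,"gripper":0},{"travel":[0,0,12],"spin":0,"gripper":0}]'
```

```text
clock: 10.52
tool_pos: [0.4694, -0.3097, 0.0448]
ee_rot: [[-0.997, 0.077, -0.004], [0.077, 0.997, 0.004], [0.004, 0.004, -1.0]]
ft_force: [-0.3, 0.3, -4.1]
width: 0.177
grasp_force: 61.5
clock: 11.02
tool_pos: [0.4709, -0.3127, 0.037]
ee_rot: [[-0.997, 0.078, 0.001], [0.078, 0.997, -0.001], [-0.001, -0.001, -1.0]]
ft_force: [0.6, 0.6, -3.3]
width: 0.175
grasp_force: 61.5
```

```bash
python3 -m inch '[{"travel":[0,0,4],"spin":0,"gripper":0},{"travel":[0,0,8],"spin":0,"gripper":0},{"travel":[0,0,11],"spin":0,"gripper":0},{"travel":[0,0,11],"spin":0,"gripper":0}]'
```

```text
clock: 11.52
tool_pos: [0.4702, -0.3122, 0.0248]
ee_rot: [[-0.997, 0.079, -0.001], [0.079, 0.997, 0.001], [0.001, 0.001, -1.0]]
ft_force: [0.4, 0.5, -2.7]
width: 0.172
grasp_force: 61.5
```

```bash
python3 -m inch '[{"travel":[0,0,2],"spin":0,"gripper":0},{"travel":[0,0,4],"spin":0,"gripper":0},{"travel":[0,0,4],"spin":0,"gripper":0}]'
```

```text
clock: 11.9
tool_pos: [0.4706, -0.3127, 0.0221]
ee_rot: [[-0.997, 0.078, -0.0], [0.078, 0.997, -0.0], [0.0, -0.0, -1.0]]
ft_force: [-3.5, 1.5, 3.6]
width: 0.175
grasp_force: 62.7
```

```bash
python3 -m inch '[{"travel":[0,0,0],"spin":0,"gripper":0.35},{"travel":[0,0,0],"spin":0,"gripper":0.35},{"travel":[0,0,0],"spin":0,"gripper":0.6},{"travel":[0,0,0],"spin":0,"gripper":0.6},{"travel":[0,0,-15],"spin":0,"gripper":0.6},{"travel":[0,0,-60],"spin":0,"gripper":0.6},{"travel":[0,0,-120],"spin":0,"gripper":0.6},{"travel":[0,0,-160],"spin":0,"gripper":0.6}]'
python3 - <<'E'
from h import *
import cv2
t=ctrl.snapshot("top")[:,:,::-1]; cv2.imwrite("pics/top4.png",t)
t0=cv2.imread("pics/top0raw.png")
a=t0[190:290,330:450];b=t[190:290,330:450]
print("black col/row centroid:",[tuple(np.round(np.argwhere(x[:40,25:70].max(2)<40).mean(0),1)) for x in(a,b)])
h=lambda x:tuple(np.round(np.argwhere((x[:,:,2].astype(int)-x[:,:,0])>45).mean(0),1))
print(h(a),h(b))
for y in (90,):
  go(.522,.141,.20,y);go(.522,.141,.20,100);go(.522,.141,.2,190);go(.522,.141,.2,-90)
E
```

```text
clock: 12.9
tool_pos: [0.4713, -0.3133, 0.1858]
ee_rot: [[-0.997, 0.078, 0.003], [0.078, 0.997, -0.004], [-0.004, -0.003, -1.0]]
ft_force: [0.4, -0.1, 0.3]
width: 0.604
grasp_force: 0.0
black col/row centroid: [(np.float64(20.6), np.float64(22.4)), (np.float64(23.2), np.float64(25.1))]
(np.float64(61.3), np.float64(48.3)) (np.float64(60.3), np.float64(45.3))
travel [-12.8 458.6 -12.5] spin 85.5 yaw 175.5 q6 -2.29 t 12.95
travel [-12.8 458.6 -12.5] spin 75.5 yaw 175.5 q6 -2.29 t 12.95
travel [-12.8 458.6 -12.5] spin -14.5 yaw 175.5 q6 -2.29 t 12.95
travel [-12.8 458.6 -12.5] spin -94.5 yaw 175.5 q6 -2.29 t 12.95
```

```bash
python3 -m inch '[{"travel":[-1,50,-5],"spin":0,"gripper":0.6},{"travel":[-3,110,-12],"spin":10,"gripper":0.6},{"travel":[-5,170,-12],"spin":20,"gripper":0.6},{"travel":[-7,230,-12],"spin":30,"gripper":0.6},{"travel":[-9,290,-12],"spin":40,"gripper":0.6},{"travel":[-10,350,-12],"spin":50,"gripper":0.6},{"travel":[-12,410,-12],"spin":60,"gripper":0.6},{"travel":[-13,458,-12],"spin":70,"gripper":0.6}]'; python3 -m inch '[{"travel":[0,0,0],"spin":6,"gripper":0.6},{"travel":[0,0,0],"spin":6,"gripper":0.6}]'
python3 - <<'E'
from h import *
import cv2
go(.522,.141,.11,99)
c=ctrl.get_calibration("wrist");im=ctrl.snapshot("wrist")[:,:,::-1]
cv2.imwrite("pics/w5.png",cv2.resize(im,(800,600),interpolation=cv2.INTER_CUBIC))
p=c["attitude"].T@(np.array([.522,.141,.1])-c["position"]);th=np.arctan2(np.hypot(p[0],p[1]),p[2])
K=c["intrinsics"];print("pred post px x800",(K[:2,2]+K[0,0]*th*p[:2]/np.hypot(p[0],p[1]))/.7)
np.savez("c5.npz",**c)
E
```

```text
clock: 13.95
tool_pos: [0.5188, 0.133, 0.1944]
ee_rot: [[-0.309, 0.951, 0.002], [0.951, 0.309, -0.0], [-0.001, 0.002, -1.0]]
ft_force: [0.8, -0.5, 0.3]
width: 0.596
grasp_force: 0.0
clock: 14.2
tool_pos: [0.5186, 0.1317, 0.194]
ee_rot: [[-0.216, 0.976, 0.001], [0.976, 0.216, -0.0], [-0.0, 0.001, -1.0]]
ft_force: [0.1, -0.1, -0.0]
width: 0.6
grasp_force: 0.0
travel [ 8.4  5.2 84. ] spin 3.5 yaw 102.5 q6 -0.19 t 14.2
pred post px x800 [411.05087419 290.83064219]
```

View pics/w5.png

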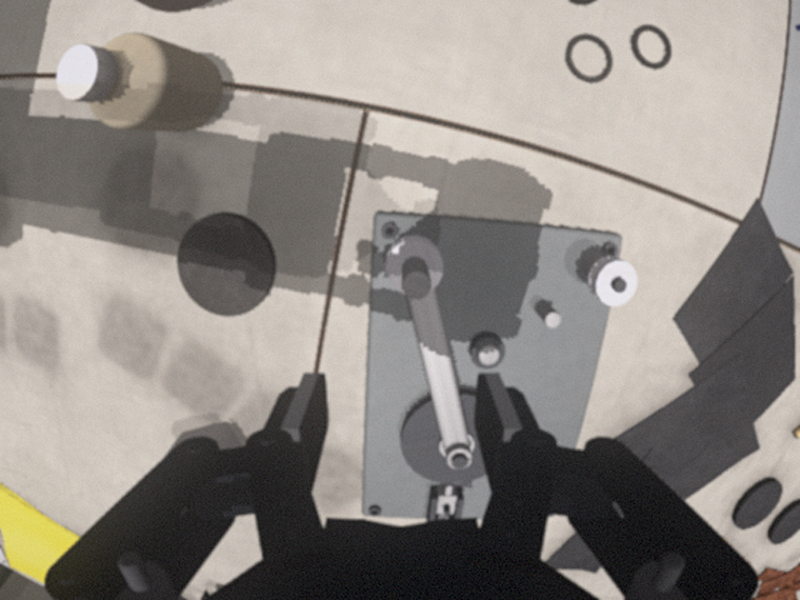

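The wrist view shows the post top at (416,285), within 8 px of the prediction. It lies about 3 mm further +x and about 3 mm further out. Next I straddle it, lower and close.

```bash
python3 -c "
from h import *
p=ww(416*.7,285*.7,.1);print(p);go(p[0],p[1],.072,99)"
python3 -m inch '[{"travel":[10,8,20],"spin":3,"gripper":0.6},{"travel":[10,8,70],"spin":3,"gripper":0.6},{"travel":[10,8,105],"spin":3,"gripper":0.6},{"travel":[10,8,121],"spin":3,"gripper":0.6},{"travel":[10,8,121],"spin":3,"gripper":0.6},{"travel":[10,8,121],"spin":3,"gripper":0.6}]'
```

```text
[0.52388002 0.14415311 0.1       ]
travel [ 11.7   7.8 121.9] spin 3.4 yaw 102.4 q6 -0.2 t 14.25
clock: 15.0
tool_pos: [0.5259, 0.1424, 0.0742]
ee_rot: [[-0.162, 0.987, 0.003], [0.987, 0.162, 0.0], [-0.0, 0.003, -1.0]]
ft_force: [-0.2, 0.2, 0.6]
width: 0.603
grasp_force: 0.0
```

```bash
python3 -m inch '[{"travel":[0,0,0],"spin":0,"gripper":0},{"travel":[0,0,0],"spin":0,"gripper":0},{"travel":[0,0,0],"spin":0,"gripper":0},{"travel":[0,0,0],"spin":0,"gripper":0},{"travel":[0,0,0],"spin":0,"gripper":0}]'
python3 - <<'E'
from h import *
s=ctrl.get_state();P=np.array([.5907,.0023]);d=s["tool_pos"][:2]-P
r=np.hypot(*d);a=np.degrees(np.arctan2(d[1],d[0]));a0=90+np.degrees(.15688+.3)
print("r",r,"q",np.radians(a0-a))
for q in(.1,.2,.3,.4,.5,.56,.58):
    t=np.radians(a0)-q; g=P+.155*np.array([np.cos(t),np.sin(t)])
    print(q);go(g[0],g[1],s["tool_pos"][2])
E
```

```text
clock: 15.62
tool_pos: [0.5248, 0.1427, 0.0734]
ee_rot: [[-0.162, 0.987, 0.001], [0.987, 0.162, 0.0], [-0.0, 0.001, -1.0]]
ft_force: [-2.3, -0.3, 5.9]
width: 0.163
grasp_force: 58.4
r 0.15505742929317998 q 0.018199431257115886
0.1
travel [ 2.9 12.3  0. ] spin 0 yaw 99.3 q6 -0.12 t 15.625
0.2
travel [ 5.1 27.7  0. ] spin 0 yaw 99.3 q6 -0.12 t 15.625
0.3
travel [ 5.8 43.2  0. ] spin 0 yaw 99.3 q6 -0.12 t 15.625
0.4
travel [ 4.9 58.6  0.1] spin 0 yaw 99.3 q6 -0.12 t 15.625
0.5
travel [ 2.5 73.9  0.1] spin 0 yaw 99.3 q6 -0.12 t 15.625
0.56
travel [ 0.3 83.   0.1] spin 0 yaw 99.3 q6 -0.12 t 15.625
0.58
travel [-0.5 86.   0.1] spin 0 yaw 99.3 q6 -0.12 t 15.625
```

```bash
python3 -m inch '[{"travel":[3,12,0],"spin":0,"gripper":0},{"travel":[5,28,0],"spin":0,"gripper":0},{"travel":[6,43,0],"spin":0,"gripper":0},{"travel":[5,59,0],"spin":0,"gripper":0},{"travel":[3,74,0],"spin":0,"gripper":0},{"travel":[0,85,0],"spin":0,"gripper":0},{"travel":[0,85,0],"spin":0,"gripper":0},{"travel":[0,85,0],"spin":0,"gripper":0}]'
python3 - <<'E'
from h import *
import cv2
s=ctrl.get_state();P=np.array([.5907,.0023]);d=s["tool_pos"][:2]-P
print("r",np.hypot(*d),"q",np.pi/2+.45688-np.arctan2(d[1],d[0]))
a=ctrl.snapshot("top")[:,:,::-1];b=ctrl.snapshot("scene")[:,:,::-1]
cv2.imwrite("pics/end.png",np.hstack([cv2.resize(x,(400,300),interpolation=cv2.INTER_AREA) for x in(a,b)]))
E
```

```text
clock: 16.62
tool_pos: [0.6085, 0.1585, 0.0733]
ee_rot: [[-0.164, 0.986, 0.001], [0.986, 0.164, 0.003], [0.003, 0.002, -1.0]]
ft_force: [-1.5, 6.8, 3.9]
width: 0.163
grasp_force: 59.0
r 0.15720356065805524 q 0.5704498121723076
```

Run:
```python
from h import *
import cv2
t=ctrl.snapshot("top")[:,:,::-1]; t0=cv2.imread("pics/top0raw.png")
for x in(t0,t):
    x=x[190:290,330:450];m=((x[:,:,2].astype(int)-x[:,:,0])>45).astype(np.uint8)[:,20:60]
    k=np.argwhere((x.max(2)<45)[:40,25:70]);h=np.argwhere(m)
    print("head",k.min(0),k.max(0),len(k),"handle",h.min(0),h.max(0),len(h))
# bar: bright pixels on a ring 60..95 mm from pivot, z=.042 -> angle of the bar
c=ctrl.get_calibration("top")
for n,x in(("start",t0),("now",t)):
    g=x.mean(2);best=[]
    for q in np.arange(-.05,.66,.01):
        a=np.pi/2+.45688-q;v=[]
        for r in np.arange(.04,.09,.003):
            X=np.array([.5907+r*np.cos(a),.0023+r*np.sin(a),.042]);p=c["intrinsics"]@c["attitude"].T@(X-c["position"]);p/=p[2]
            v.append(g[int(round(p[1])),int(round(p[0]))])
        best.append((np.mean(v),round(q,2)))
    print(n,sorted(best)[-5:])
```

```text
head [11  9] [31 36] 422 handle [36 21] [89 30] 410
head [10  9] [29 35] 408 handle [34 21] [87 30] 418
start [(np.float64(159.21568627450984), np.float64(0.01)), (np.float64(159.37254901960785), np.float64(-0.03)), (np.float64(159.8823529411765), np.float64(0.0)), (np.float64(160.15686274509804), np.float64(-0.02)), (np.float64(160.2156862745098), np.float64(-0.01))]
now [(np.float64(168.35294117647055), np.float64(0.55)), (np.float64(168.84313725490196), np.float64(0.54)), (np.float64(168.921568627451), np.float64(0.51)), (np.float64(169.4313725490196), np.float64(0.53)), (np.float64(169.47058823529412), np.float64(0.52))]
```

The mallet is standing as before. The bar reads q of about 0.53–0.57, so I'll push it a little further for margin.

```bash
python3 -m inch '[{"travel":[-1,3,0],"spin":0,"gripper":0},{"travel":[-2,6,0],"spin":0,"gripper":0},{"travel":[-2,6,0],"spin":0,"gripper":0},{"travel":[-2,6,0],"spin":0,"gripper":0},{"travel":[-2,6,0],"spin":0,"gripper":0}]'
python3 - <<'E'
from h import *
s=ctrl.get_state();P=np.array([.5907,.0023]);d=s["tool_pos"][:2]-P
print("r",np.hypot(*d),"q",np.pi/2+.45688-np.arctan2(d[1],d[0]))
c=ctrl.get_calibration("top");g=ctrl.snapshot("top").mean(2);b=[]
for q in np.arange(.4,.7,.01):
    a=np.pi/2+.45688-q;v=[]
    for r in np.arange(.04,.09,.003):
        X=np.array([.5907+r*np.cos(a),.0023+r*np.sin(a),.042]);p=c["intrinsics"]@c["attitude"].T@(X-c["position"]);p/=p[2]
        v.append(g[int(round(p[1])),int(round(p[0]))])
    b.append((round(np.mean(v),1),round(q,2)))
print(sorted(b)[-6:])
E
```

```text
clock: 17.4
tool_pos: [0.614, 0.1578, 0.0733]
ee_rot: [[-0.163, 0.987, -0.0], [0.987, 0.163, 0.003], [0.004, 0.0, -1.0]]
ft_force: [-4.5, 8.0, 6.0]
width: 0.165
grasp_force: 59.2
r 0.15723147523519201 q 0.6055715361040412
[(np.float64(167.1), np.float64(0.59)), (np.float64(167.8), np.float64(0.54)), (np.float64(167.9), np.float64(0.58)), (np.float64(168.6), np.float64(0.55)), (np.float64(168.9), np.float64(0.57)), (np.float64(169.2), np.float64(0.56))]
```

Both estimates, 0.57 and 0.60, are beyond 0.52, so I'm handing in.

```bash
python3 -c "
from plant import ctrl
print(ctrl.sign_off())"
```

```text
the job is handed in; nothing more can be done
None
```

I drove the lock pin home with the mallet and set the mallet back on the worktop. I then pushed the tensioner arm past the click and handed in while holding it at about 0.57–0.60 rad, as estimated from the top camera and the tool position; the hand-in gave no verdict.

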